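# Fill the stopper jar

### The job

Take the cover plate off the funnel and stand it on the table leaning at a slant against the face of the white carton that looks towards the robot, grip side outwards. Then tip the scoop over the funnel so that all six plastic stoppers end up inside the jar, nudging through any that get stuck in the funnel, and set the empty scoop down upright on the table. Leave everything else where it is.

Things in the scene. Friction and masses are not known exactly. Their poses are not given: they have to be found in the camera images.
- stand: fixed stand: dark base (x -55 to +90, y +-55, 12 mm thick), narrow glass jar on it (58 mm outside, 52 inside, rim at 92 mm) and over it a fixed steel funnel (mouth 120 mm across at height 155; stem 39 mm inside, from 104 down to 80 mm, into the jar). Thin post at x = +78, 128 mm high. Origin on the table under the jar's centre, z up
- funnel_mouth (a point): centre of the funnel's mouth, in the plane of its rim, 155 mm above the table
- jar_floor (a point): centre of the jar's inner floor, 17 mm above the table
- cover: flat square cover plate, 124 x 124 x 5 mm, 0.13 kg, with an upright black grip block in the middle of its top (30 mm along x, 16 mm along y, from 5 to 39 mm above the underside). At the start it lies on the funnel's rim. Origin at the centre of its underside, z out of the grip side
- cover_grip (a point): point in the grip block of the cover, 25 mm above the plate's underside, axes as the cover
- scoop: metal scoop standing on the table, 0.2 kg, holding the stoppers. Pan 80 mm (x) by 60 (y), walls 40 high (back 54), 3 thick; at +x the floor rises at 22 degrees to an open lip at x = +78, height 19. Straight black handle behind: x from -39 to -124, 14 wide (y), 30 to 54 mm high. Origin under the pan's centre, z up
- scoop_grip (a point): middle of the scoop's handle (x = -85, height 42 mm), axes as the scoop
- scoop_lip (a point): middle of the scoop's pouring lip (x = +78, height 19 mm)
- carton: heavy closed white carton that does not move, 100 mm deep (x), 180 mm wide (y), 150 mm tall. Origin under its centre, x roughly away from the robot; its -x face looks towards the robot
- bung0_c (a point): centre of a black tapered plastic stopper (15 to 18 mm diameter, 18 mm tall, about 11 g), one of six
- bung1_c (a point): centre of a black tapered plastic stopper (15 to 18 mm diameter, 18 mm tall, about 11 g), one of six
- bung2_c (a point): centre of a black tapered plastic stopper (15 to 18 mm diameter, 18 mm tall, about 11 g), one of six
- bung3_c (a point): centre of a black tapered plastic stopper (15 to 18 mm diameter, 18 mm tall, about 11 g), one of six
- bung4_c (a point): centre of a black tapered plastic stopper (15 to 18 mm diameter, 18 mm tall, about 11 g), one of six
- bung5_c (a point): centre of a black tapered plastic stopper (15 to 18 mm diameter, 18 mm tall, about 11 g), one of six
- dropper: bystander: white dropper bottle, 32 mm diameter, 66 mm tall, standing; origin under its centre
- pen: bystander: pen lying flat, 141 mm long, 9 mm thick; origin at its underside
- reagent: bystander: white bottle with a screw cap, 56 mm diameter, 110 mm tall, standing; origin under its centre
- tape: bystander: roll of tape lying flat, 84 mm outside diameter, 24 mm high; origin under its centre
- cassette: bystander: flat white test cassette, 70 x 22 x 5 mm; origin under its centre

How it is judged:
On the way, in this order (a step that is already met when the one before it is completed fails the run):
1. the cover plate leans against the carton's face, released (angle between cover's own z axis and vertical between 0.7 and 1.45 rad and height (world z) of cover below 0.085 m and x of cover in the frame of carton between -0.14 and -0.05 m and y of cover in the frame of carton between -0.1 and 0.1 m and contact force between cover and carton above 0.02 N and linear speed of cover below 0.02 m/s and contact force between cover and the fingers below 0.05 N), for 0.2 s.
2. the scoop is tipped over the funnel (horizontal distance between scoop_lip and funnel_mouth below 0.07 m and height (world z) of scoop_lip above 0.12 m and angle between scoop's own z axis and vertical above 0.6 rad), for 0.1 s.
At the end, for the whole second after the job is handed in: All six stoppers in the jar (within 24 mm of its axis, centres below 85 mm). Cover at rest on the table, touching the carton's robot-side face, 40 to 83 degrees from level, grip side out, within 100 mm of the face's middle. Scoop at rest on the table, upright within 7 degrees (angle between cover's own z axis and vertical between 0.7 and 1.45 rad and height (world z) of each of cover, bung0_c, bung1_c, bung2_c, bung3_c, bung4_c, bung5_c below 0.085 m and x of cover in the frame of carton between -0.14 and -0.05 m and y of cover in the frame of carton between -0.1 and 0.1 m and contact force between cover and carton above 0.02 N and linear speed of each of cover, scoop below 0.02 m/s and horizontal distance between each of bung0_c, bung1_c, bung2_c, bung3_c, bung4_c, bung5_c and jar_floor below 0.024 m and angle between scoop's own z axis and vertical below 0.12 rad and height (world z) of scoop below 0.01 m).
It fails at once if the dropper is moved more than 30 mm (distance of dropper from where it was at the start of the episode above 0.03 m).
It fails at once if the pen is moved more than 30 mm (distance of pen from where it was at the start of the episode above 0.03 m).
It fails at once if the reagent is moved more than 30 mm (distance of reagent from where it was at the start of the episode above 0.03 m).
It fails at once if the tape is moved more than 30 mm (distance of tape from where it was at the start of the episode above 0.03 m).
It fails at once if the cassette is moved more than 30 mm (distance of cassette from where it was at the start of the episode above 0.03 m).
It also fails if it takes over 64 s, if anything falls off the work surface, if the arm or the gripper's body presses on something with over 40 N, if the wrist force passes 120 N, or if a joint passes its speed limit or range.

### The arm

A 6-joint arm with a two-finger parallel gripper is mounted at the origin on the work surface. World frame = base frame: x ahead of the robot, y to its left, z up, the work surface at z = 0. Lengths are in m, angles in rad, forces in N, time in s.
With the tool pointing down it reaches from about 0.35 to 0.775 m from the base axis. Payload 5.5 kg.
Tool frame: the origin (TCP) lies between the finger pads; the fingertips stand 19 mm ahead of it and the grasp point (between the pads) is the TCP; z points along the fingers, y is the line along which they close (so a half turn about z gives the same grasp; the last joint's range is limited). The gripper opens to 85 mm and grips with 20 to 120 N. Pads are 22 mm wide; open, the fingers measure 114 mm over their backs; the gripper's body (76 mm by 85 mm) begins 54 mm behind the grasp point. The pads swing forward as they close: fully open they stand 13 mm farther back than shut.
Start: joints at [1.136, 0.313, 0.046, 1.304, 0, 1.431], TCP at [0.167, 0.55, 0.25] pointing down, gripper open.
Joint ranges: [-2.76, 2.76], [-0.86, 1.69], [-1.03, 1.26], [-2.2, 2.34], [-1.47, 1.5], [-3.14, 3.14]. Speed limits (rad/s): [2.57, 2.57, 3.14, 3.14, 3.14, 3.14].

### API

Orientations are given as a unit quaternion [w, x, y, z].
In Python, from workcell import env gives the robot as it stands.
- The arm moves only by the shell command python3 -m pendant 'ROWS' [FORCE]. ROWS is JSON, a list of rows, each an object with "travel": the shift along the tool's x, y, z scaled (see below), a list of three; "rot": the turn, a rotation vector about the tool's x, y, z scaled (see below), a list of three; "fingers": the opening, from -1 (shut) to 1 (fully open). In form: [{"travel": [dx, dy, dz], "rot": [wx, wy, wz], "fingers": fingers}, ...]. A call has 1 to 10 rows; each row is the pose to reach, as a shift and turn from the pose commanded when the call began, along the tool's axes at that moment; what a row does not reach only later rows make up. The controller multiplies each number of a shift by 0.12 m and each number of a turn by 60 degrees. A row lasts 1/10 s, in which the tool goes at most 50 mm and 8.59 degrees, less where a joint would pass 70% of its speed; a pose out of reach is approached as far as the arm can. A call with a number of a shift or a turn outside -1 to 1 is refused whole. A call with a gripper value outside its range is refused whole. The fingers move at their own pace and stop on an object; FORCE is the grip in N (left out, the last holds). Time passes only in rows, so rows that repeat a pose let the fingers close. It gives the time, the measured TCP pose, the force, the opening and the grip force at its end, in the units of the state.
- env.get_state(): the state, without advancing time (a new reading comes with each control period).
- env.read_camera(name): name is "scene" or "top" or "wrist"; returns (picture, depth): 384x512x3 uint8, blue, green, red; 384x512 float32, m along the optical axis (not along the pixel's ray), 0 where there is no reading.
- env.camera_model(name): a dict with "fovy" (degrees; the focal length in pixels is half the picture's height over the tangent of half this angle, whatever the lens; pixels are square), "cx", "cy" (the principal point, pixels), "rvec" (rotation vector, rad) and "tvec" (3), from world to camera coordinates, as OpenCV has them; the wrist camera has in their place "T_tool_cam" (4x4, takes a point from camera to tool coordinates, whose origin is the TCP and whose axes are the flange's). Camera axes: x right, y down, z forward; pixel columns grow to the right and rows downward; lengths in m; the calibration is good to about 2 mm. A picture is of the moment at which its call begins: read the wrist's pose just before it. camera_model takes no time and is no camera call.
- env.hand_in(): hands the job in; it is judged then, once.
Trained networks look in the newest picture that a camera, given by its name, has taken for a name from the list of things; names that differ only in an ending like _2 or _b are one class to them, and where a whole thing is asked for, a point or a joint stands for the part that bears it (a point fixed in the world has none). Each returns a list of dicts, best first, with "conf" (0 to 1); they miss things now and then, are a little off and sometimes report something else, mostly with a low value. They report only what shows in the picture. A call takes as long as a camera call.
- env.outline_of(camera, target): "mask" (384x512 bool, what is visible of it) and "xy" ([column, row] in pixels, amid what is visible of it).
The state is a dict: "clock": time; "joint_pos": joint angles; "qvel": joint speeds; "tau": joint torques, N m; "tcp_pos": TCP position; "orientation": TCP orientation; "wrist_force": force on the tool from outside, world axes, zero at the start; "ft_torque": the same for the moment, N m; "finger_gap": finger opening in m; "grip_force": force on a finger pad.
Only numpy, scipy, OpenCV 4.12 (cv2) and the standard library are available. Lean on these libraries where they do the work, as an engineer would, in place of code of your own. Each camera call takes 0.05 s, during which the arm holds its last target. There are 200 camera calls.

## Working session

There is one attempt and no reset: what is moved stays moved. The work goes in short steps, Python scripts to look and compute and a shell command to move; the robot and the scene stay as the last step left them, time stands still between calls to the robot, and variables do not carry over. Pictures are saved under pics/ and viewed, at most 10 in all, crops included, and the job is handed in when it is done.

```bash
ls; mkdir -p pics; python3 - <<'E'
from workcell import env
import cv2,numpy as np
a,d=env.read_camera("scene");b,d2=env.read_camera("top")
cv2.imwrite("pics/a.png",np.hstack([a,b])[:, :] if 0 else cv2.resize(np.hstack([a,b]),(800,300)))
cv2.imwrite("pics/top.png",cv2.resize(b,(800,600)))
cv2.imwrite("pics/scene.png",cv2.resize(a,(800,600)))
print(env.camera_model("scene"),env.camera_model("top"),env.camera_model("wrist"));print(env.get_state())
E
```

```text
pics
{'fovy': 56.954848807927554, 'cx': 251.73474903111077, 'cy': 189.56181231089903, 'rvec': array([ 1.49504254,  1.97308711, -0.88322492]), 'tvec': array([ 0.12897544, -0.28480719,  1.31440415])} {'fovy': 42.88260620838069, 'cx': 246.9643946465546, 'cy': 196.21861107793933, 'rvec': array([ 2.16392177, -2.12215746,  0.13525893]), 'tvec': array([0.00940408, 0.57807889, 1.06953735])} {'fovy': 58.91259489906579, 'cx': 257.187406165171, 'cy': 186.09862720983628, 'T_tool_cam': array([[-1.53227511e-03, -9.49017542e-01, -3.15219538e-01,
         8.13964900e-02],
       [ 9.99998801e-01, -1.38297014e-03, -6.97324633e-04,
        -8.63197743e-05],
       [ 2.25834102e-04, -3.15220228e-01,  9.49018523e-01,
        -1.23700364e-01],
       [ 0.00000000e+00,  0.00000000e+00,  0.00000000e+00,
         1.00000000e+00]])}
{'clock': 0.1, 'joint_pos': array([1.13641300e+00, 3.13923100e-01, 4.50395921e-02, 1.30360210e+00,
       3.27326914e-05, 1.43119329e+00]), 'qvel': array([-8.90109602e-04, -1.09402977e-03,  4.03301430e-03,  7.04545760e-05,
        1.28107694e-03, -8.71895218e-04]), 'tau': array([ 3.29310373e-03, -4.81725168e+01,  2.99244100e+01,  1.26551336e-02,
       -8.41065321e-05, -1.48243593e-06]), 'tcp_pos': array([0.16686574, 0.54978612, 0.2494776 ]), 'orientation': array([-2.54789648e-04,  1.46857037e-01,  9.89157367e-01, -8.05463344e-04]), 'wrist_force': array([0.03245144, 0.48554635, 0.06511141]), 'ft_torque': array([-0.04242925,  0.03722871,  0.00871101]), 'grip_force': 0.0, 'finger_gap': 0.08542323419330547}
```

View pics/top.png

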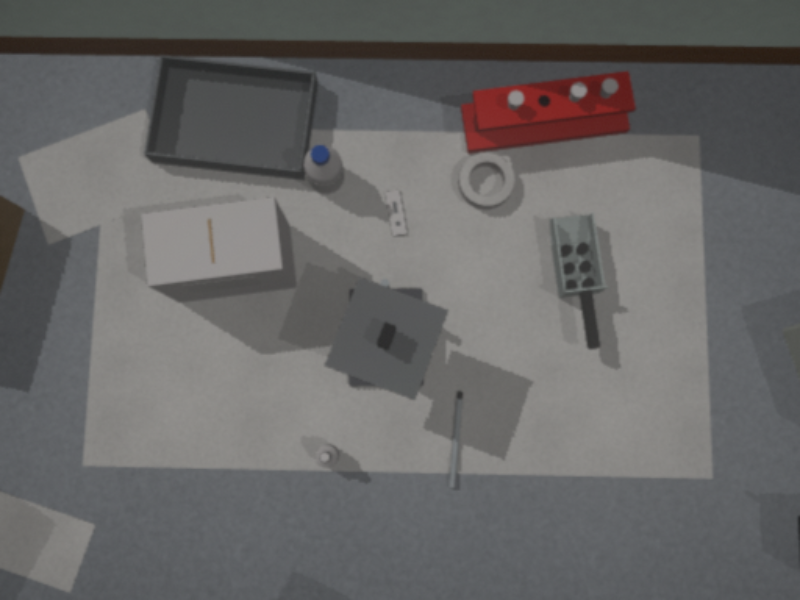

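View pics/scene.png

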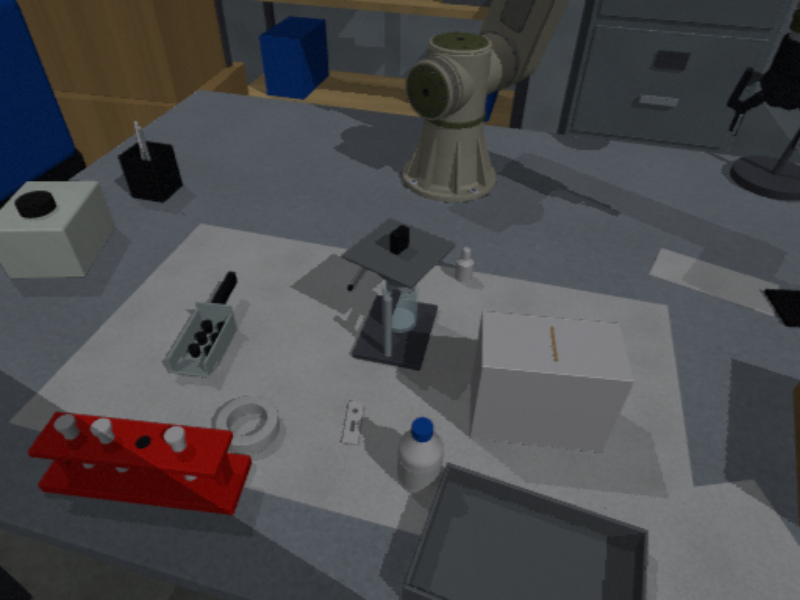

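```bash
cat > h.py <<'E'
from workcell import env
import cv2,numpy as np
from scipy.spatial.transform import Rotation as R
def cam(n):
    m=env.camera_model(n); f=192/np.tan(np.radians(m['fovy'])/2)
    if 'rvec' in m:
        Rw=cv2.Rodrigues(np.array(m['rvec']))[0]; T=np.eye(4); T[:3,:3]=Rw.T; T[:3,3]=-Rw.T@m['tvec']
    else:
        s=env.get_state(); T=np.eye(4); T[:3,:3]=rot(s).as_matrix(); T[:3,3]=s['tcp_pos']; T=T@m['T_tool_cam']
    return f,m['cx'],m['cy'],T
def rot(s): return R.from_quat(np.roll(s['orientation'],-1))
def cloud(n,d,c):
    f,cx,cy,T=c; v,u=np.mgrid[0:384,0:512]
    P=np.stack([(u-cx)/f*d,(v-cy)/f*d,d],-1)@T[:3,:3].T+T[:3,3]
    P[d==0]=np.nan
    return P
def look(n):
    c=cam(n); a,d=env.read_camera(n); return a,cloud(n,d,c)
def rows(pos,Rm):
    "shift & turn from present pose to target in pendant units"
    s=env.get_state(); r=rot(s)
    return r.inv().apply(np.array(pos)-s['tcp_pos'])/.12,(r.inv()*Rm).as_rotvec()/np.pi*3
def frame(z,y):
    z=np.array(z,float);z/=np.linalg.norm(z);y=np.array(y,float);y-=z*(y@z);y/=np.linalg.norm(y)
    return R.from_matrix(np.c_[np.cross(y,z),y,z])
E
python3 - <<'E'
from h import *
for n in("top","scene"):
    a,P=look(n); np.save(n+"P.npy",P); np.save(n+"A.npy",a)
    for t in "stand cover cover_grip scoop scoop_grip carton bung0_c dropper pen reagent tape cassette".split():
        for o in env.outline_of(n,t)[:1]:
            p=P[o['mask']]; p=p[~np.isnan(p[:,0])]
            print(n,t,round(o['conf'],2),np.round(o['xy']),np.round(np.percentile(p,[3,50,97],axis=0),3).tolist() if len(p) else None)
            np.save(f"m_{n}_{t}.npy",o['mask'])
E
```

```text
top stand 0.43 [259. 189.] [[0.466, -0.03, 0.009], [0.601, -0.01, 0.013], [0.609, 0.072, 0.017]]
top cover 0.75 [374. 182.] [[0.617, -0.282, 0.012], [0.621, -0.275, 0.021], [0.627, -0.269, 0.024]]
top cover_grip 0.63 [247. 215.] [[0.459, -0.042, 0.157], [0.519, 0.019, 0.161], [0.582, 0.08, 0.192]]
top scoop 0.57 [374. 168.] [[0.537, -0.29, 0.001], [0.653, -0.265, 0.019], [0.719, -0.225, 0.056]]
top scoop_grip 0.56 [371. 164.] [[0.535, -0.29, 0.001], [0.655, -0.265, 0.02], [0.719, -0.225, 0.056]]
top carton 0.73 [140. 158.] [[0.587, 0.163, 0.025], [0.634, 0.246, 0.15], [0.695, 0.335, 0.154]]
top bung0_c 0.22 [309. 105.] [[0.738, -0.161, 0.004], [0.779, -0.124, 0.024], [0.815, -0.086, 0.028]]
top dropper 0.62 [210. 292.] [[0.349, 0.087, 0.006], [0.364, 0.1, 0.044], [0.377, 0.115, 0.068]]
top pen 0.82 [292. 287.] [[0.324, -0.089, 0.001], [0.38, -0.083, 0.009], [0.444, -0.075, 0.013]]
top reagent 0.88 [205. 107.] [[0.755, 0.092, 0.017], [0.771, 0.114, 0.077], [0.794, 0.139, 0.113]]
top tape 0.9 [312. 108.] [[0.737, -0.162, -0.0], [0.777, -0.124, 0.023], [0.817, -0.086, 0.028]]
top casset
[... 500 characters left out ...]
op_grip 0.8 [133. 213.] [[0.545, -0.294, 0.002], [0.65, -0.269, 0.025], [0.722, -0.227, 0.054]]
scene carton 0.97 [350. 244.] [[0.607, 0.167, 0.012], [0.689, 0.254, 0.134], [0.709, 0.339, 0.152]]
scene bung0_c 0.47 [132. 208.] [[0.617, -0.285, 0.007], [0.626, -0.276, 0.019], [0.631, -0.272, 0.023]]
scene pen 0.21 [256. 209.] [[0.479, -0.031, 0.004], [0.556, 0.027, 0.013], [0.611, 0.073, 0.117]]
scene reagent 0.61 [272. 294.] [[0.778, 0.092, 0.009], [0.801, 0.118, 0.071], [0.813, 0.142, 0.111]]
scene tape 0.62 [160. 266.] [[0.742, -0.164, 0.001], [0.78, -0.119, 0.023], [0.82, -0.088, 0.026]]
scene cassette 0.69 [227. 271.] [[0.702, -0.003, 0.003], [0.735, 0.008, 0.005], [0.763, 0.021, 0.007]]
```

The top view shows the cover at about (387,338) on the stand, the carton at (212,243), and the scoop with stoppers at (578,270), its handle towards the robot. The scene view agrees: grip block at (400,238), post at (388,320) on the far side.

```bash
python3 - <<'E'
from h import *
A={n:(np.load(n+"A.npy"),np.load(n+"P.npy")) for n in("top","scene")}
def rect(p,l):
    (c,s,a)=cv2.minAreaRect((p[:,:2]*1000).astype(np.float32)); print(l,len(p),np.round(c,1),np.round(s,1),round(a,1))
def sel(P,x0,x1,y0,y1,z0,z1): return P[(P[...,0]>x0)&(P[...,0]<x1)&(P[...,1]>y0)&(P[...,1]<y1)&(P[...,2]>z0)&(P[...,2]<z1)]
for n in A:
    P=A[n][1]
    rect(sel(P,.4,.65,-.1,.12,.15,.17),n+" plate"); rect(sel(P,.4,.65,-.1,.12,.18,.2),n+" grip")
    rect(sel(P,.53,.75,.14,.38,.142,.16),n+" carton"); rect(sel(P,.4,.72,-.33,-.2,.028,.06),n+" scoopall"); rect(sel(P,.45,.59,-.33,-.2,.04,.06),n+" handle")
    rect(sel(P,.4,.65,-.1,.12,.007,.018),n+" base")
    q=sel(P,.4,.72,-.33,-.2,.007,.06)
    rect(q,n+" scoop")
    print(np.nanmedian(sel(P,.4,.65,-.1,.12,.18,.2)[:,2]),np.nanmedian(sel(P,.4,.65,-.1,.12,.15,.17)[:,2]),np.nanmedian(sel(P,.45,.59,-.33,-.2,.04,.06)[:,2]),np.nanmedian(sel(P,.53,.75,.14,.38,.142,.16)[:,2]))
P=A["scene"][1]; rect(sel(P,.55,.65,-.1,.12,.03,.125),"post?"); print(np.round(np.median(sel(P,.55,.65,-.1,.12,.06,.125),axis=0),3))
E
```

```text
top plate 3631 [521.  19.] [124.4 123.9] 70.3
top grip 131 [520.6  18.8] [16.  29.7] 70.4
top carton 4136 [645.7 254.4] [100.6 181.4] 8.5
top scoopall 636 [ 621.2 -263.6] [198.9  61. ] 7.7
top handle 228 [ 556.6 -272. ] [68.7 14.5] 7.0
top base 254 [516.4  -1.4] [253.4 198.6] 8.1
top scoop 1403 [ 564.6 -262.1] [313.2 121.1] 4.3
0.19446393207121715 0.16080614048567488 0.05350084208738248 0.15107676823998162
scene plate 1610 [523.3  16.2] [125.2 125.2] 70.2
scene grip 114 [523.5  16.2] [17.  31.4] 69.3
scene carton 3610 [647.9 251.2] [102.9 179.2] 8.4
scene scoopall 639 [ 624.2 -266.3] [197.7  62. ] 7.4
scene handle 125 [ 558.3 -274.5] [62.3 14. ] 6.6
scene base 1275 [506.4  -9.8] [214.4 167.2] 1.0
scene scoop 1329 [ 624.7 -266.3] [198.8  62. ] 7.4
0.19224234958856137 0.16027853037173811 0.05320987348469197 0.15024281882629137
post? 250 [578.2  17.5] [20.  56.7] 88.4
[0.601 0.023 0.099]
```

```bash
M='[{"travel":[-0.45,-0.34,-0.02],"rot":[0,0,0],"fingers":1},{"travel":[-0.91,-0.68,-0.03],"rot":[0,0,0],"fingers":1},{"travel":[-0.91,-0.68,-0.03],"rot":[0,0,0],"fingers":1},{"travel":[-0.91,-0.68,-0.03],"rot":[0,0,0],"fingers":1}]'
python3 -m pendant '[{"travel":[-0.45,-0.34,-0.02],"rot":[0,0,0],"fingers":1},{"travel":[-0.91,-0.68,-0.03],"rot":[0,0,0],"fingers":1},{"travel":[-0.91,-0.68,-0.03],"rot":[0,0,0],"fingers":1}]'
python3 -m pendant '[{"travel":[-0.45,-0.34,-0.02],"rot":[0,0,0],"fingers":1},{"travel":[-0.91,-0.68,-0.03],"rot":[0,0,0],"fingers":1},{"travel":[-0.91,-0.68,-0.03],"rot":[0,0,0],"fingers":1}]'
python3 -m pendant '[{"travel":[-0.45,-0.34,-0.02],"rot":[0,0,0],"fingers":1},{"travel":[-0.91,-0.68,-0.03],"rot":[0,0,0],"fingers":1},{"travel":[-0.91,-0.68,-0.03],"rot":[0,0,0],"fingers":1}]'
python3 -m pendant '[{"travel":[-0.45,-0.34,-0.02],"rot":[0,0,0],"fingers":1},{"travel":[-0.91,-0.68,-0.03],"rot":[0,0,0],"fingers":1},{"travel":[-0.91,-0.68,-0.03],"rot":[0,0,0],"fingers":1},{"travel":[-0.91,-0.68,-0.03],"rot":[0,0,0],"fingers":1}]'
cat > g.py <<'E'
from h import *
def d(a): return np.array([np.cos(np.radians(a)),np.sin(np.radians(a)),0])
a=np.radians(30); e=d(160.4); up=np.array([0,0,1.])
Rg=frame(-up*np.cos(a)+e*np.sin(a), d(70.4)); tg=-up*np.cos(a)+e*np.sin(a)
G=np.array([.522,.0175,.183])
E
python3 - <<'E'
from g import *
np.set_printoptions(precision=3,suppress=True)
s=env.get_state();print(s['clock'],s['tcp_pos'],s['joint_pos'])
print(rows(G-.1*tg,Rg),rows(G,Rg))
E
```

```text
clock: 1.7
tcp_pos: [0.2486, 0.4386, 0.2539]
orientation: [0.0, 0.147, 0.989, -0.0]
wrist_force: [0.5, 0.5, 0.2]
finger_gap: 0.0855
grip_force: 0.0
clock: 2.0
tcp_pos: [0.3298, 0.3285, 0.2578]
orientation: [0.0, 0.147, 0.989, 0.0]
wrist_force: [0.2, 0.6, 0.3]
finger_gap: 0.0856
grip_force: 0.0
clock: 2.3
tcp_pos: [0.4108, 0.2186, 0.2615]
orientation: [0.001, 0.148, 0.989, 0.0]
wrist_force: [0.6, 0.0, -0.5]
finger_gap: 0.0854
grip_force: 0.0
clock: 2.7
tcp_pos: [0.4929, 0.1075, 0.2645]
orientation: [0.001, 0.15, 0.989, -0.0]
wrist_force: [-0.3, 0.1, -0.1]
finger_gap: 0.0855
grip_force: 0.0
2.7 [0.493 0.108 0.265] [ 0.056  0.171 -0.104  1.294 -0.001  0.357]
(array([-0.87 , -0.662, -0.041]), array([-0.011,  0.502,  0.039])) (array([-0.452, -0.645,  0.68 ]), array([-0.011,  0.502,  0.039]))
```

```bash
python3 -m pendant '[{"travel":[-0.3,-0.22,-0.02],"rot":[0,0.12,0.01],"fingers":1},{"travel":[-0.6,-0.45,-0.03],"rot":[0,0.25,0.02],"fingers":1},{"travel":[-0.87,-0.66,-0.04],"rot":[-0.01,0.38,0.03],"fingers":1},{"travel":[-0.87,-0.66,-0.04],"rot":[-0.01,0.5,0.04],"fingers":1},{"travel":[-0.87,-0.66,-0.04],"rot":[-0.01,0.5,0.04],"fingers":1},{"travel":[-0.87,-0.66,-0.04],"rot":[-0.01,0.5,0.04],"fingers":1}]'
python3 - <<'E'
from g import *
np.set_printoptions(precision=3,suppress=True)
a,P=look("wrist"); cv2.imwrite("pics/w1.png",a)
Q=P.reshape(-1,3); Q=Q[~np.isnan(Q[:,0])]
for lo,hi in((.18,.2),(.15,.17)):
    q=Q[(Q[:,2]>lo)&(Q[:,2]<hi)&(abs(Q[:,0]-.52)<.12)&(abs(Q[:,1]-.02)<.12)]
    print(len(q),cv2.minAreaRect((q[:,:2]*1000).astype(np.float32)) if len(q)>3 else 0, np.median(q[:,2]))
print(rows(G,Rg)); print(env.get_state()['joint_pos'])
E
```

```text
clock: 3.3
tcp_pos: [0.5677, 0.0052, 0.2661]
orientation: [-0.257, 0.162, 0.952, 0.043]
wrist_force: [0.0, 0.2, 0.5]
finger_gap: 0.0852
grip_force: 0.0
1129 ((521.1871337890625, 15.506599426269531), (15.931989669799805, 29.72028160095215), 70.45670318603516) 0.19380228734452007
25443 ((520.9594116210938, 15.694000244140625), (124.22455596923828, 124.35101318359375), 70.22384643554688) 0.15995611000900672
(array([-0.025, -0.032,  0.818]), array([-0.003,  0.002,  0.005]))
[-0.172  0.748  0.666  2.005  0.081  0.143]
```

View pics/w1.png

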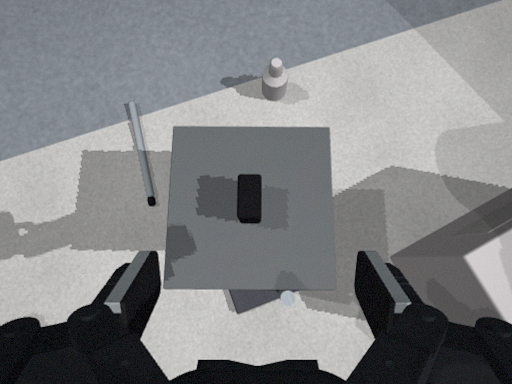

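The wrist view shows the cover square between the open fingers, grip block at (249,198), aligned with the pads. I descend along the tool axis and grip.

```bash
python3 -m pendant '[{"travel":[-0.03,-0.04,0.3],"rot":[0,0,0],"fingers":1},{"travel":[-0.03,-0.045,0.55],"rot":[0,0,0],"fingers":1},{"travel":[-0.03,-0.045,0.75],"rot":[0,0,0],"fingers":1},{"travel":[-0.03,-0.045,0.82],"rot":[0,0,0],"fingers":1},{"travel":[-0.03,-0.045,0.82],"rot":[0,0,0],"fingers":1},{"travel":[-0.03,-0.045,0.82],"rot":[0,0,0],"fingers":-1},{"travel":[-0.03,-0.045,0.82],"rot":[0,0,0],"fingers":-1},{"travel":[-0.03,-0.045,0.82],"rot":[0,0,0],"fingers":-1},{"travel":[-0.03,-0.045,0.82],"rot":[0,0,0],"fingers":-1},{"travel":[-0.03,-0.045,0.82],"rot":[0,0,0],"fingers":-1}]' 80
python3 -m pendant '[{"travel":[0,0,0],"rot":[0,0,0],"fingers":-1},{"travel":[0,0,0],"rot":[0,0,0],"fingers":-1}]'
python3 - <<'E'
from g import *
np.set_printoptions(precision=3,suppress=True)
s=env.get_state(); print(rows(s['tcp_pos']+[0,0,.1],rot(s)))
E
```

```text
clock: 4.35
tcp_pos: [0.5223, 0.0148, 0.1826]
orientation: [-0.255, 0.163, 0.952, 0.043]
wrist_force: [-0.1, -0.4, -0.3]
finger_gap: 0.015
grip_force: 77.8
clock: 4.55
tcp_pos: [0.5222, 0.0148, 0.1825]
orientation: [-0.255, 0.162, 0.952, 0.043]
wrist_force: [2.0, -0.2, 2.2]
finger_gap: 0.0152
grip_force: 78.6
(array([ 0.416, -0.   , -0.722]), array([0., 0., 0.]))
```

```bash
python3 -m pendant '[{"travel":[0.1,0,-0.17],"rot":[0,0,0],"fingers":-1},{"travel":[0.25,0,-0.43],"rot":[0,0,0],"fingers":-1},{"travel":[0.4,0,-0.7],"rot":[0,0,0],"fingers":-1},{"travel":[0.5,0,-0.87],"rot":[0,0,0],"fingers":-1},{"travel":[0.5,0,-0.87],"rot":[0,0,0],"fingers":-1}]'
cat >> g.py <<'E'
th=np.radians(72); c=d(8.5); n=-c*np.sin(th)+up*np.cos(th); ed=-c*np.cos(th)-up*np.sin(th)
F=np.array([.6468,.2520,0])-c*.050
tf=-n*np.cos(a)+ed*np.sin(a); Rf=frame(tf,d(98.5))
def place(gap,h,dy=0):
    O=F-c*(.062*np.cos(th)+gap)+d(98.5)*dy+up*(.062*np.sin(th)+h)
    return O+n*.0275-ed*.0015
E
python3 - <<'E'
from g import *
np.set_printoptions(precision=3,suppress=True)
s=env.get_state(); print(s['tcp_pos'],place(.01,.15),place(.003,.001)); print(rows(place(.01,.15),Rf))
E
```

```text
clock: 5.05
tcp_pos: [0.5227, 0.0149, 0.3057]
orientation: [-0.253, 0.162, 0.953, 0.043]
wrist_force: [0.5, 0.1, 0.0]
finger_gap: 0.0146
grip_force: 78.0
[0.523 0.015 0.306] [0.543 0.237 0.219] [0.55  0.238 0.07 ]
(array([0.033, 1.799, 0.852]), array([-0.053, -1.171, -0.492]))
```

```bash
python3 -m pendant '[{"travel":[0,0.1,0],"rot":[-0.01,-0.1,-0.04],"fingers":-1},{"travel":[0,0.3,0],"rot":[-0.01,-0.22,-0.09],"fingers":-1},{"travel":[0,0.55,0],"rot":[-0.02,-0.34,-0.14],"fingers":-1},{"travel":[0,0.8,0],"rot":[-0.03,-0.47,-0.2],"fingers":-1},{"travel":[0,1,0],"rot":[-0.03,-0.6,-0.25],"fingers":-1},{"travel":[0,1,0],"rot":[-0.03,-0.6,-0.25],"fingers":-1},{"travel":[0,1,0],"rot":[-0.03,-0.6,-0.25],"fingers":-1}]'
python3 - <<'E'
from g import *
np.set_printoptions(precision=3,suppress=True)
s=env.get_state(); print(s['tcp_pos'],s['joint_pos']); print(rows(place(.01,.15),Rf))
E
```

```text
clock: 5.75
tcp_pos: [0.5598, 0.1287, 0.3018]
orientation: [0.059, 0.047, 0.996, 0.038]
wrist_force: [0.7, -0.4, -0.9]
finger_gap: 0.0152
grip_force: 78.1
[0.56  0.129 0.302] [0.055 0.195 0.006 1.256 0.063 0.154]
(array([0.306, 0.823, 0.73 ]), array([-0.024, -0.578, -0.243]))
```

```bash
python3 -m pendant '[{"travel":[0.04,0.1,0.05],"rot":[0,-0.1,-0.04],"fingers":-1},{"travel":[0.1,0.3,0.15],"rot":[-0.01,-0.22,-0.09],"fingers":-1},{"travel":[0.2,0.55,0.4],"rot":[-0.02,-0.34,-0.14],"fingers":-1},{"travel":[0.3,0.75,0.65],"rot":[-0.02,-0.47,-0.19],"fingers":-1},{"travel":[0.31,0.82,0.73],"rot":[-0.02,-0.58,-0.24],"fingers":-1},{"travel":[0.31,0.82,0.73],"rot":[-0.02,-0.58,-0.24],"fingers":-1},{"travel":[0.31,0.82,0.73],"rot":[-0.02,-0.58,-0.24],"fingers":-1}]'
python3 - <<'E'
from g import *
np.set_printoptions(precision=3,suppress=True)
s=env.get_state(); print(s['tcp_pos'],s['joint_pos']); print(rows(place(.006,.03),Rf),rows(place(.003,.001),Rf))
a,P=look("scene"); b,_=look("wrist"); cv2.imwrite("pics/p2.png",cv2.resize(np.hstack([a,b]),(800,300)))
E
```

```text
clock: 6.45
tcp_pos: [0.5426, 0.2347, 0.215]
orientation: [0.356, -0.067, 0.932, 0.023]
wrist_force: [-0.1, 0.1, -1.4]
finger_gap: 0.0149
grip_force: 78.2
[0.543 0.235 0.215] [ 0.335 -0.071 -0.767  0.154 -0.131  0.142]
(array([0.615, 0.019, 0.748]), array([-0.007, -0.003, -0.002])) (array([0.758, 0.02 , 0.945]), array([-0.007, -0.003, -0.002]))
```

View pics/p2.png

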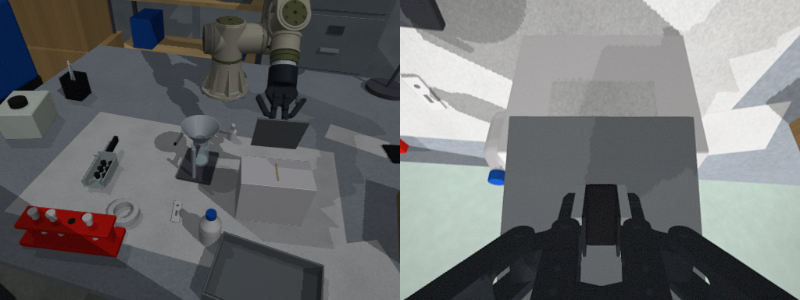

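The scene half (left) shows the plate held, tilted, in front of and above the carton at (280,133). The wrist half shows it parallel to the carton's edge. I lower it.

```bash
python3 -m pendant '[{"travel":[0.1,0,0.12],"rot":[0,0,0],"fingers":-1},{"travel":[0.27,0.01,0.33],"rot":[-0.01,0,0],"fingers":-1},{"travel":[0.44,0.015,0.54],"rot":[-0.01,0,0],"fingers":-1},{"travel":[0.56,0.02,0.68],"rot":[-0.01,0,0],"fingers":-1},{"travel":[0.615,0.02,0.75],"rot":[-0.01,0,0],"fingers":-1},{"travel":[0.65,0.02,0.8],"rot":[-0.01,0,0],"fingers":-1},{"travel":[0.69,0.02,0.85],"rot":[-0.01,0,0],"fingers":-1},{"travel":[0.73,0.02,0.91],"rot":[-0.01,0,0],"fingers":-1},{"travel":[0.755,0.02,0.945],"rot":[-0.01,0,0],"fingers":-1},{"travel":[0.755,0.02,0.945],"rot":[-0.01,0,0],"fingers":-1}]'
python3 - <<'E'
from g import *
np.set_printoptions(precision=3,suppress=True)
s=env.get_state(); print(s['tcp_pos'],s['joint_pos'],s['wrist_force']); print(rows(place(.003,.001),Rf))
a,P=look("scene"); b,_=look("wrist");b=b[::-1,::-1]; cv2.imwrite("pics/p3.png",np.hstack([cv2.resize(a[60:300,200:460],(400,369)),cv2.resize(b,(400,369))]))
E
```

```text
clock: 7.55
tcp_pos: [0.5548, 0.2387, 0.0746]
orientation: [0.359, -0.068, 0.93, 0.029]
wrist_force: [-6.7, -0.8, 1.7]
finger_gap: 0.0151
grip_force: 80.0
[0.555 0.239 0.075] [ 0.328  0.208 -0.949 -0.316 -0.116  0.137] [-6.708 -0.838  1.7  ]
(array([ 0.057, -0.004,  0.002]), array([ 0.004,  0.003, -0.004]))
```

```bash
python3 -m pendant '[{"travel":[0.025,0,0],"rot":[0,0,0],"fingers":-1},{"travel":[0.05,0,0],"rot":[0,0,0],"fingers":-1},{"travel":[0.05,0,0],"rot":[0,0,0],"fingers":-1}]'
python3 - <<'E'
from g import *
np.set_printoptions(precision=3,suppress=True)
s=env.get_state(); print(s['tcp_pos'],s['wrist_force'])
print(rows(place(.003,.001),Rf), rot(s).inv().apply(-up), rot(s).inv().apply(c))
E
```

```text
clock: 7.95
tcp_pos: [0.5507, 0.2383, 0.0713]
orientation: [0.36, -0.068, 0.93, 0.029]
wrist_force: [0.6, 0.0, -0.5]
finger_gap: 0.015
grip_force: 78.8
[0.551 0.238 0.071] [ 0.631  0.042 -0.526]
(array([ 0.013, -0.006,  0.005]), array([ 0.004,  0.006, -0.003])) [ 0.673 -0.005  0.739] [-0.739 -0.     0.673]
```

View pics/p3.png

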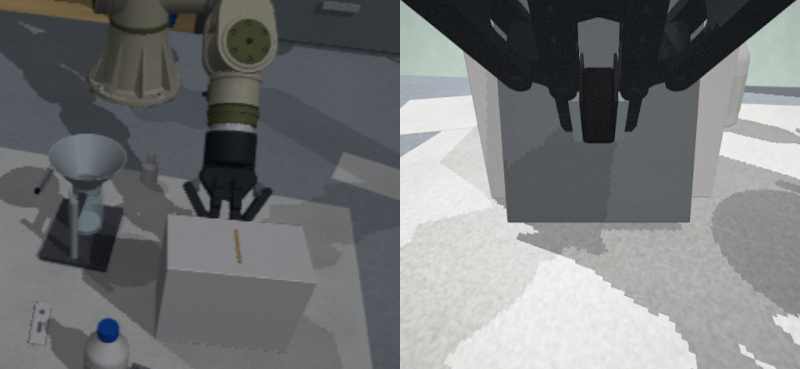

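```bash
python3 -m pendant '[{"travel":[0.011,0,0.012],"rot":[0,0,0],"fingers":-1},{"travel":[0.017,0,0.0185],"rot":[0,0,0],"fingers":-1},{"travel":[0.017,0,0.0185],"rot":[0,0,0],"fingers":-1}]'
```

```text
clock: 8.25
tcp_pos: [0.5502, 0.2386, 0.0685]
orientation: [0.36, -0.069, 0.93, 0.029]
wrist_force: [-0.2, -0.0, 0.4]
finger_gap: 0.0151
grip_force: 78.8
```

```bash
python3 -m pendant '[{"travel":[0.011,0,0.012],"rot":[0,0,0],"fingers":-1},{"travel":[0.017,0,0.0185],"rot":[0,0,0],"fingers":-1},{"travel":[0.017,0,0.0185],"rot":[0,0,0],"fingers":-1}]'; python3 - <<'E'
from g import *
np.set_printoptions(precision=3,suppress=True)
a,P=look("wrist")
Q=P.reshape(-1,3)
# plate points in carton frame
q=(Q-F); X=q@c; Y=q@d(98.5); Z=Q[:,2]
for z in np.arange(.0,.13,.01):
    m=(abs(Z-z)<.003)&(abs(abs(Y)-.035)<.015)&(X<.01)&(X>-.08); print(round(z,3),m.sum(),np.round(np.median(X[m]),4) if m.any() else 0)
E
```

```text
clock: 8.55
tcp_pos: [0.5513, 0.2389, 0.0682]
orientation: [0.363, -0.068, 0.929, 0.03]
wrist_force: [-11.5, -3.7, 20.2]
finger_gap: 0.0147
grip_force: 82.6
0.0 6613 -0.0635
0.01 1327 -0.0411
0.02 1400 -0.0382
0.03 1427 -0.0353
0.04 1515 -0.0323
0.05 1474 -0.0294
0.06 1380 -0.0265
0.07 722 -0.0239
0.08 837 -0.0744
0.09 1108 -0.076
0.1 1974 -0.0677
0.11 85 -0.0125
0.12 0 0
```

```bash
python3 -m pendant '[{"travel":[-0.011,0,-0.012],"rot":[0,0,0],"fingers":-1},{"travel":[-0.011,0,-0.012],"rot":[0,0,0],"fingers":-1},{"travel":[-0.011,0,-0.012],"rot":[0,0,0],"fingers":0.2},{"travel":[-0.011,0,-0.012],"rot":[0,0,0],"fingers":0.2},{"travel":[-0.011,0,-0.012],"rot":[0,0,0],"fingers":0.2},{"travel":[-0.011,0,-0.012],"rot":[0,0,0],"fingers":0.2},{"travel":[-0.011,0,-0.012],"rot":[0,0,0],"fingers":0.2}]'
python3 - <<'E'
from g import *
np.set_printoptions(precision=3,suppress=True)
a,P=look("wrist");a=a[::-1,::-1];cv2.imwrite("pics/w4.png",a)
Q=P.reshape(-1,3)
q=(Q-F); X=q@c; Y=q@d(98.5); Z=Q[:,2]
for z in np.arange(.01,.13,.02):
    m=(abs(Z-z)<.003)&(abs(abs(Y)-.035)<.015)&(X<.01)&(X>-.06); print(round(z,3),m.sum(),np.round(np.median(X[m]),4) if m.any() else 0)
s=env.get_state();print(s['finger_gap'],s['tcp_pos'],s['wrist_force'])
E
```

```text
clock: 9.3
tcp_pos: [0.5492, 0.2384, 0.0664]
orientation: [0.359, -0.069, 0.93, 0.029]
wrist_force: [0.6, 0.5, -1.6]
finger_gap: 0.0515
grip_force: 0.0
0.01 1337 -0.0416
0.03 1444 -0.035
0.05 911 -0.029
0.07 848 -0.023
0.09 826 -0.0158
0.11 0 0
0.05115200531015527 [0.549 0.238 0.067] [ 0.384  0.322 -0.111]
```

View pics/w4.png

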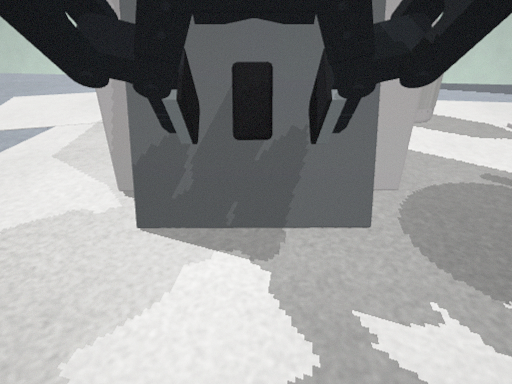

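The plate leans against the carton at about 72°, lower edge at row 227, released and clear of both fingers. I retreat and look at the funnel and the scoop.

```bash
python3 -m pendant '[{"travel":[0,0,-0.2],"rot":[0,0,0],"fingers":0.2},{"travel":[0,0,-0.5],"rot":[0,0,0],"fingers":0.2},{"travel":[0,0,-0.9],"rot":[0,0,0],"fingers":0.2},{"travel":[-0.2,0,-1],"rot":[0,0,0],"fingers":0.2},{"travel":[-0.6,0,-1],"rot":[0,0,0],"fingers":1},{"travel":[-0.6,0,-1],"rot":[0,0,0],"fingers":1}]'
python3 - <<'E'
from g import *
np.set_printoptions(precision=3,suppress=True)
for n in("top","scene"):
    a,P=look(n)
    def rect(p,l): print(n,l,len(p),cv2.minAreaRect((p[:,:2]*1000).astype(np.float32)),np.median(p[:,2]).round(3))
    def sel(x0,x1,y0,y1,z0,z1): return P[(P[...,0]>x0)&(P[...,0]<x1)&(P[...,1]>y0)&(P[...,1]<y1)&(P[...,2]>z0)&(P[...,2]<z1)]
    q=sel(.4,.65,-.07,.1,.147,.162); rect(q,'rim')
    print(cv2.minEnclosingCircle((q[:,:2]*1000).astype(np.float32)))
    q=sel(.4,.65,-.09,.1,.006,.02); q=q[np.hypot(q[:,0]-.52,q[:,1]-.017)>.0];rect(q,'base')
    rect(sel(.4,.72,-.33,-.2,.028,.06),"scoop")
    if n=="scene": cv2.imwrite("pics/s5.png",cv2.resize(a[80:330,80:400],(800,600)))
s=env.get_state();print(s['tcp_pos'],s['orientation'],s['joint_pos'])
O=np.array([.6455,-.262,0]); h=7.4
for ti in (0,20):
    t=np.radians(ti); tt=-up*np.cos(t)+d(h)*np.sin(t); Rs=frame(tt,d(h+90)); Gs=O-d(h)*.066+up*.044
    print(ti,Gs,Gs-.08*tt,rows(Gs-.08*tt,Rs))
E
```

```text
clock: 9.95
tcp_pos: [0.5293, 0.2356, 0.2137]
orientation: [0.367, -0.068, 0.927, 0.031]
wrist_force: [1.5, -0.5, 1.7]
finger_gap: 0.0781
grip_force: 0.0
top rim 751 ((520.4219970703125, 21.596725463867188), (117.95999908447266, 116.27587890625), 46.393699645996094) 0.153
((520.0448608398438, 21.384552001953125), 59.50837707519531)
top base 856 ((524.6761474609375, 5.108551025390625), (248.884033203125, 189.86456298828125), 0.06949810683727264) 0.013
top scoop 638 ((621.470458984375, -263.7550964355469), (199.9862823486328, 61.846649169921875), 7.898184299468994) 0.044
scene rim 378 ((521.1289672851562, 18.128746032714844), (118.33712005615234, 116.71150970458984), 51.064117431640625) 0.152
((521.4328002929688, 17.972631454467773), 60.138248443603516)
scene base 1300 ((506.8045654296875, -7.4941558837890625), (214.74533081054688, 161.93373107910156), 1.2810338735580444) 0.012
scene scoop 640 ((623.356201171875, -266.2473449707031), (198.745849609375, 61.628910064697266), 7.444993019104004) 0.04
[0.524 0.234 0.206] [ 0.361 -0.068  0.93   0.03 ] [ 0.342 -0.099 -0.828  0.109 -0.125  0.147]
0 [ 0.58  -0.271  0.044] [ 0.58  -0.271  0.124] (array([ 0.561, -4.23 ,  0.377]), array([0.012, 0.708, 0.016]))
20 [ 0.58  -0.271  0.044] [ 0.553 -0.274  0.119] (array([ 0.756, -4.226,  0.253]), array([0.015, 0.374, 0.013]))
```

View pics/s5.png

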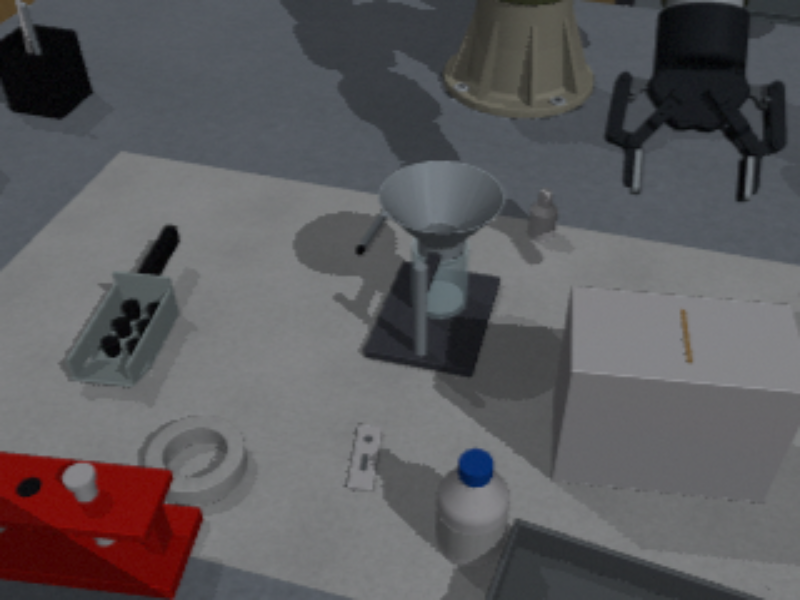

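The funnel is free at (440,195), the scoop with six stoppers is at (125,320), and the fingers are clear. I go to the scoop.

```bash
python3 -m pendant '[{"travel":[-0.3,-0.2,-0.32],"rot":[0,0.1,0],"fingers":1},{"travel":[-0.3,-0.5,-0.32],"rot":[0,0.24,0],"fingers":1},{"travel":[-0.3,-0.9,-0.32],"rot":[0,0.37,0],"fingers":1},{"travel":[-0.3,-1,-0.32],"rot":[0,0.37,0],"fingers":1}]'
python3 -m pendant '[{"travel":[0,-0.4,0],"rot":[0,0,0],"fingers":1},{"travel":[0,-0.8,0],"rot":[0,0,0],"fingers":1},{"travel":[0,-1,0],"rot":[0,0,0],"fingers":1}]'
python3 -m pendant '[{"travel":[0,-0.4,0],"rot":[0,0,0],"fingers":1},{"travel":[0,-0.8,0],"rot":[0,0,0],"fingers":1},{"travel":[0,-1,0],"rot":[0,0,0],"fingers":1}]'
python3 -m pendant '[{"travel":[0,-0.4,0],"rot":[0,0,0],"fingers":1},{"travel":[0,-0.8,0],"rot":[0,0,0],"fingers":1},{"travel":[0,-1,0],"rot":[0,0,0],"fingers":1}]'
cat >> g.py <<'E'
hs=7.5; Os=np.array([.6455,-.262,0]); ts=np.radians(20); tt=-up*np.cos(ts)+d(hs)*np.sin(ts); Rs=frame(tt,d(hs+90)); Gs=Os-d(hs)*.066+up*.044
E
python3 - <<'E'
from g import *
np.set_printoptions(precision=3,suppress=True)
s=env.get_state();print(s['tcp_pos'],s['orientation'],s['joint_pos'])
print(rows(Gs-.09*tt,Rs))
E
```

```text
clock: 10.45
tcp_pos: [0.542, 0.1123, 0.257]
orientation: [0.172, -0.072, 0.982, 0.015]
wrist_force: [1.4, 0.2, 0.7]
finger_gap: 0.0859
grip_force: 0.0
clock: 10.75
tcp_pos: [0.5579, -0.0066, 0.2529]
orientation: [0.172, -0.072, 0.982, 0.016]
wrist_force: [-0.2, 0.0, -0.2]
finger_gap: 0.0856
grip_force: 0.0
clock: 11.05
tcp_pos: [0.5758, -0.1253, 0.2523]
orientation: [0.172, -0.072, 0.982, 0.016]
wrist_force: [0.5, 1.3, -0.2]
finger_gap: 0.0853
grip_force: 0.0
clock: 11.35
tcp_pos: [0.5937, -0.244, 0.2513]
orientation: [0.172, -0.072, 0.982, 0.016]
wrist_force: [-0.2, 0.4, 0.2]
finger_gap: 0.0853
grip_force: 0.0
[ 0.594 -0.244  0.251] [ 0.172 -0.072  0.982  0.016] [-0.623  0.23  -0.115  0.976  0.244 -0.737]
(array([ 0.725, -0.206,  0.823]), array([ 0.012, -0.001,  0.012]))
```

```bash
python3 -m pendant '[{"travel":[0.3,-0.1,0.3],"rot":[0,0,0],"fingers":1},{"travel":[0.6,-0.2,0.6],"rot":[0.01,0,0.01],"fingers":1},{"travel":[0.72,-0.21,0.82],"rot":[0.01,0,0.01],"fingers":1},{"travel":[0.72,-0.21,0.82],"rot":[0.01,0,0.01],"fingers":1},{"travel":[0.72,-0.21,0.82],"rot":[0.01,0,0.01],"fingers":1}]'
python3 - <<'E'
from g import *
np.set_printoptions(precision=3,suppress=True)
a,P=look("wrist"); cv2.imwrite("pics/w6.png",a)
q=P[(P[...,0]>.4)&(P[...,0]<.75)&(P[...,1]>-.34)&(P[...,1]<-.2)&(P[...,2]>.045)&(P[...,2]<.06)]
r=cv2.minAreaRect((q[:,:2]*1000).astype(np.float32)); print(len(q),r)
L=(q-Os)@d(hs); W=(q-Os)@d(hs+90); m=(L<-.045); print("handle",L[m].min(),L.max(),np.median(W[m]),np.polyfit(L[m],W[m],1),np.median(q[m,2]))
print(rows(Gs,Rs))
E
```

```text
clock: 11.85
tcp_pos: [0.5507, -0.2715, 0.1307]
orientation: [0.173, -0.067, 0.983, 0.013]
wrist_force: [0.5, -0.6, 0.4]
finger_gap: 0.0852
grip_force: 0.0
3479 ((565.307373046875, -274.7596130371094), (88.1727066040039, 59.9375114440918), 7.069548606872559)
handle -0.12526398265012215 -0.036922682028725964 -0.002370335249601819 [ 0.002 -0.002] 0.054102647201413556
(array([ 0.037, -0.016,  0.774]), array([0.001, 0.002, 0.005]))
```

View pics/w6.png

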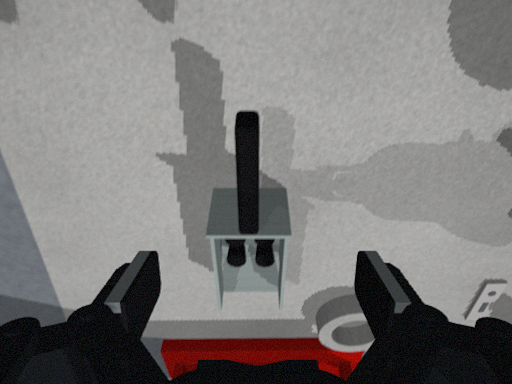

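The wrist view shows the handle between the fingers at (248,170), running straight along the approach plane. I descend and grip.

```bash
python3 -m pendant '[{"travel":[0.03,-0.03,0.3],"rot":[0,0,0],"fingers":1},{"travel":[0.04,-0.035,0.55],"rot":[0,0,0],"fingers":1},{"travel":[0.04,-0.035,0.72],"rot":[0,0,0],"fingers":1},{"travel":[0.04,-0.035,0.775],"rot":[0,0,0],"fingers":1},{"travel":[0.04,-0.035,0.775],"rot":[0,0,0],"fingers":-1},{"travel":[0.04,-0.035,0.775],"rot":[0,0,0],"fingers":-1},{"travel":[0.04,-0.035,0.775],"rot":[0,0,0],"fingers":-1},{"travel":[0.04,-0.035,0.775],"rot":[0,0,0],"fingers":-1},{"travel":[0.04,-0.035,0.775],"rot":[0,0,0],"fingers":-1},{"travel":[0.04,-0.035,0.775],"rot":[0,0,0],"fingers":-1}]' 120
python3 -m pendant '[{"travel":[0,0,0],"rot":[0,0,0],"fingers":-1},{"travel":[-0.03,0,-0.08],"rot":[0,0,0],"fingers":-1},{"travel":[-0.085,0,-0.235],"rot":[0,0,0],"fingers":-1},{"travel":[-0.17,0,-0.47],"rot":[0,0,0],"fingers":-1},{"travel":[-0.25,0,-0.7],"rot":[0,0,0],"fingers":-1},{"travel":[-0.34,0,-0.94],"rot":[0,0,0],"fingers":-1},{"travel":[-0.34,0,-0.94],"rot":[0,0,0],"fingers":-1}]'
python3 - <<'E'
from g import *
np.set_printoptions(precision=3,suppress=True)
s=env.get_state();print(s['tcp_pos'],s['orientation'],s['joint_pos'])
a,P=look("wrist"); cv2.imwrite("pics/w7.png",a)
b,P=look("scene")
q=P[(P[...,0]>.4)&(P[...,0]<.78)&(P[...,1]>-.34)&(P[...,1]<-.2)&(P[...,2]>.08)&(P[...,2]<.19)]
L=(q-Os)@d(hs); W=(q-Os)@d(hs+90)
for l in np.arange(-.04,.09,.01):
    m=(abs(L-l)<.005)&(abs(W)<.04); print(l.round(2),m.sum(),q[m,2].max().round(3) if m.any() else 0,q[m,2].min().round(3) if m.any() else 0)
E
```

```text
clock: 12.9
tcp_pos: [0.5796, -0.2735, 0.0442]
orientation: [0.175, -0.067, 0.982, 0.011]
wrist_force: [-3.6, 0.7, 5.3]
finger_gap: 0.0119
grip_force: 117.0
clock: 13.6
tcp_pos: [0.5811, -0.2748, 0.1686]
orientation: [0.177, -0.068, 0.982, 0.008]
wrist_force: [1.1, -1.1, -2.0]
finger_gap: 0.0122
grip_force: 117.3
[ 0.581 -0.275  0.169] [ 0.177 -0.068  0.982  0.008] [-0.677  0.276 -0.267  0.772  0.252 -0.782]
-0.04 267 0.177 0.123
-0.03 158 0.176 0.123
-0.02 124 0.163 0.121
-0.01 80 0.163 0.123
0.0 125 0.163 0.122
0.01 117 0.162 0.122
0.02 100 0.163 0.122
0.03 163 0.163 0.121
0.04 135 0.163 0.12
0.05 103 0.162 0.124
0.06 104 0.164 0.13
0.07 122 0.162 0.133
0.08 82 0.162 0.136
```

```bash
python3 -m pendant '[{"travel":[-0.03,0,-0.09],"rot":[0,0,0],"fingers":-1},{"travel":[-0.1,0,-0.27],"rot":[0,0,0],"fingers":-1},{"travel":[-0.2,0,-0.55],"rot":[0,0,0],"fingers":-1},{"travel":[-0.3,0,-0.82],"rot":[0,0,0],"fingers":-1},{"travel":[-0.33,0,-0.92],"rot":[0,0,0],"fingers":-1},{"travel":[-0.33,0,-0.92],"rot":[0,0,0],"fingers":-1}]'
cat >> g.py <<'E'
M=np.array([.521,.0195,.155])
def pour(phi,hoff,lz):
    "tool pose for scoop tilt phi with lip at M+hoff*heading, height lz; scoop origin from grasp"
    p=np.radians(phi); x=d(hs)*np.cos(p)-up*np.sin(p); z=d(hs)*np.sin(p)+up*np.cos(p)
    lip=M*[1,1,0]+d(hs)*hoff+up*lz
    return lip-.145*x+.025*z, frame(-z*np.cos(ts)+x*np.sin(ts), d(hs+90))
E
python3 - <<'E'
from g import *
np.set_printoptions(precision=3,suppress=True)
p,Rr=pour(15,.0,.2); A=M-d(hs)*.08; A[2]=.286
s=env.get_state(); print(s['tcp_pos'],s['grip_force']); print(A,rows(A,Rr))
E
```

```text
clock: 14.3
tcp_pos: [0.5786, -0.2735, 0.2815]
orientation: [0.175, -0.067, 0.982, 0.01]
wrist_force: [-0.4, -0.4, -2.3]
finger_gap: 0.0121
grip_force: 117.4
[ 0.579 -0.273  0.282] 117.39986658096313
[0.442 0.009 0.286] (array([ 0.746,  2.487, -0.322]), array([-0.002,  0.253,  0.005]))
```

Three calls of one third each.

```bash
python3 -m pendant '[{"travel":[0.03,0.08,-0.01],"rot":[0,0,0],"fingers":-1},{"travel":[0.08,0.26,-0.03],"rot":[0,0,0],"fingers":-1},{"travel":[0.14,0.46,-0.06],"rot":[0,0,0],"fingers":-1},{"travel":[0.2,0.66,-0.09],"rot":[0,0,0],"fingers":-1},{"travel":[0.25,0.83,-0.11],"rot":[0,0,0],"fingers":-1}]'
python3 -m pendant '[{"travel":[0.06,0.2,-0.03],"rot":[0,0,0],"fingers":-1},{"travel":[0.12,0.42,-0.06],"rot":[0,0,0],"fingers":-1},{"travel":[0.19,0.64,-0.08],"rot":[0,0,0],"fingers":-1},{"travel":[0.25,0.83,-0.11],"rot":[0,0,0],"fingers":-1}]'
python3 -m pendant '[{"travel":[0.06,0.2,-0.03],"rot":[0,0.05,0],"fingers":-1},{"travel":[0.12,0.42,-0.06],"rot":[0,0.1,0],"fingers":-1},{"travel":[0.19,0.64,-0.08],"rot":[0,0.15,0],"fingers":-1},{"travel":[0.25,0.8,-0.11],"rot":[0,0.2,0],"fingers":-1},{"travel":[0.25,0.83,-0.11],"rot":[0,0.25,0],"fingers":-1},{"travel":[0.25,0.83,-0.11],"rot":[0,0.25,0],"fingers":-1},{"travel":[0.25,0.83,-0.11],"rot":[0,0.25,0],"fingers":-1}]'
python3 - <<'E'
from g import *
np.set_printoptions(precision=3,suppress=True)
s=env.get_state();print(s['tcp_pos'],s['joint_pos'])
for f,h,z in((40,.01,.175),(50,-.01,.16),(60,-.025,.152),(72,-.025,.15)): print(f,pour(f,h,z)[0],*rows(*pour(f,h,z)))
a,P=look("scene"); cv2.imwrite("pics/s8.png",a[60:300,60:380])
E
```

```text
clock: 14.8
tcp_pos: [0.5296, -0.1762, 0.2787]
orientation: [0.172, -0.067, 0.983, 0.013]
wrist_force: [0.7, -0.2, -2.6]
finger_gap: 0.0122
grip_force: 117.5
clock: 15.2
tcp_pos: [0.4833, -0.082, 0.2805]
orientation: [0.171, -0.067, 0.983, 0.013]
wrist_force: [-0.1, -0.8, -3.0]
finger_gap: 0.0119
grip_force: 117.4
clock: 15.9
tcp_pos: [0.4395, 0.0102, 0.2842]
orientation: [0.043, -0.068, 0.997, 0.003]
wrist_force: [0.6, -1.1, -3.5]
finger_gap: 0.0121
grip_force: 117.4
[0.439 0.01  0.284] [-0.177 -0.028 -0.277  1.239  0.027 -0.313]
40 [0.437 0.008 0.287] [ 0.022 -0.012 -0.028] [-0.001  0.416  0.006]
50 [0.438 0.009 0.287] [ 0.015 -0.012 -0.026] [-0.001  0.583  0.006]
60 [0.446 0.01  0.29 ] [-0.056 -0.012 -0.044] [-0.002  0.749  0.006]
72 [0.475 0.013 0.296] [-0.307 -0.014 -0.069] [-0.002  0.949  0.005]
```

View pics/s8.png

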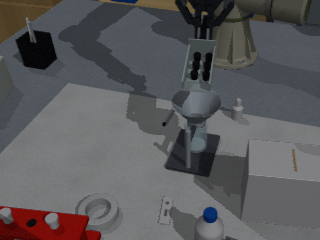

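The scene crop shows the scoop over the funnel at (200,95), with all six stoppers in it. I tilt slowly.

```bash
python3 -m pendant '[{"travel":[0.01,-0.01,-0.01],"rot":[0,0.08,0],"fingers":-1},{"travel":[0.02,-0.01,-0.03],"rot":[0,0.18,0],"fingers":-1},{"travel":[0.02,-0.01,-0.03],"rot":[0,0.28,0],"fingers":-1},{"travel":[0.02,-0.01,-0.03],"rot":[0,0.36,0],"fingers":-1},{"travel":[0.02,-0.01,-0.03],"rot":[0,0.42,0],"fingers":-1},{"travel":[0.02,-0.01,-0.03],"rot":[0,0.46,0],"fingers":-1},{"travel":[0.02,-0.01,-0.03],"rot":[0,0.5,0],"fingers":-1},{"travel":[0.015,-0.01,-0.03],"rot":[0,0.54,0],"fingers":-1},{"travel":[0.015,-0.01,-0.03],"rot":[0,0.58,0],"fingers":-1},{"travel":[0.015,-0.01,-0.03],"rot":[0,0.58,0],"fingers":-1}]'
python3 - <<'E'
from g import *
np.set_printoptions(precision=3,suppress=True)
s=env.get_state();print(s['tcp_pos'],s['joint_pos'])
for f,h,z in((55,-.02,.155),(60,-.025,.152),(72,-.025,.15)): print(f,pour(f,h,z)[0],*rows(*pour(f,h,z)))
a,P=look("scene");b,_=look("top");w,_=look("wrist"); z=lambda i:cv2.resize(i,(266,266))
cv2.imwrite("pics/s9.png",np.hstack([cv2.resize(a[80:230,170:320],(400,400)),cv2.resize(b[120:270,170:320],(400,400))]))
E
```

```text
clock: 16.95
tcp_pos: [0.4389, 0.0078, 0.2881]
orientation: [-0.256, -0.065, 0.964, -0.017]
wrist_force: [0.4, -0.0, -2.5]
finger_gap: 0.0123
grip_force: 117.7
[0.439 0.008 0.288] [-0.093  0.459  0.219  1.84  -0.112 -0.198]
55 [0.439 0.009 0.288] [-0.002  0.008 -0.001] [-0.002  0.087  0.003]
60 [0.446 0.01  0.29 ] [-0.043  0.007 -0.044] [-0.002  0.171  0.003]
72 [0.475 0.013 0.296] [-0.236  0.006 -0.207] [-0.003  0.371  0.003]
```

View pics/s9.png

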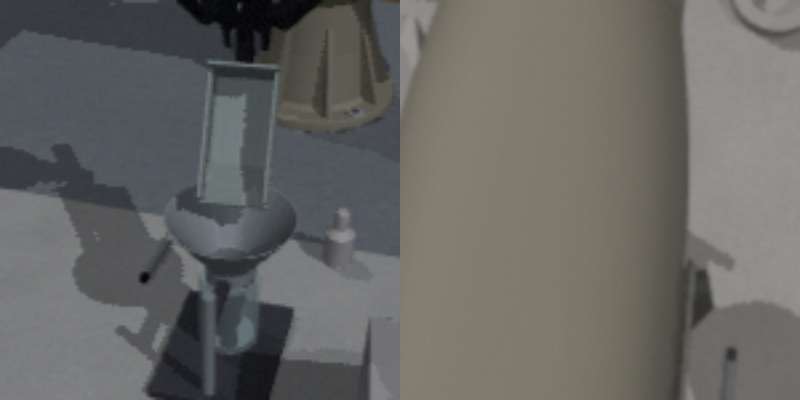

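The scene crop (left half) shows the tipped scoop empty over the funnel, at (240,140). I level it, carry it back and look into the funnel by numbers.

```bash
python3 - <<'E'
from g import *
np.set_printoptions(precision=3,suppress=True)
print(rows([.442,.009,.31],pour(15,0,.2)[1]))
a,P=look("scene"); f,cx,cy,T=cam("scene")
Ti=np.linalg.inv(T)
def px(p): q=Ti[:3,:3]@p+Ti[:3,3]; return f*q[0]/q[2]+cx,f*q[1]/q[2]+cy
for z in np.arange(.02,.16,.01):
    u,v=px(np.array([M[0],M[1],z])); u,v=int(round(u)),int(round(v)); r=a[v,u-20:u+21].mean(-1); print(round(z,2),(u,v),r.astype(int)[::3], (r<35).sum())
for t in ("bung0_c",):
    for o in env.outline_of("scene",t)[:6]: print(o['conf'],o['xy'],o['mask'].sum())
E
```

```text
(array([ 0.058,  0.004, -0.164]), array([-0.002, -0.577,  0.004]))
0.02 (255, 203) [ 54  35  31  37  79  77  60  66 106 111  85  47  48  47] 5
0.03 (255, 200) [ 86  31  27  44  77  75  61  64  67 110  78  47  46  46] 7
0.04 (256, 197) [87 31 30 52 87 49 60 65 72 82 76 47 47 46] 6
0.05 (256, 194) [84 37 30 52 87 49 63 66 67 84 78 50 68 94] 4
0.06 (256, 191) [ 87  77  29  75 109  58  34  73  67  96 110 126 124 125] 4
0.07 (256, 188) [ 86  88 114  97  92  42  40  91 108  94 105 123 124 123] 1
0.08 (256, 185) [ 86 123 123  94  58  49  49  87  91  83 117 123 124 124] 0
0.09 (256, 182) [ 83 122 121 119  55  46  45  47  47  80 108 123 125 126] 0
0.1 (256, 179) [ 86 117 123 128  44  45  47  46  46  48  78 123 125 124] 0
0.11 (256, 176) [ 85 124  93  49  72  97  84  74  67  91  66  52 124 124] 0
0.12 (256, 173) [125  96  85  98 106 113  99  91 101  82  61  54  61 115] 0
0.13 (256, 169) [ 83  87  99 106 111 124 120 117 106  89  81  71  59  51] 0
0.14 (256, 166) [ 88  97 103 107 115 125 121 119 110  94  87  77  68  56] 0
0.15 (256, 163) [ 95 101 107 109 115  89  78  82 110  98  89  79  75  66] 0
0.16 (256, 159) [ 99 104  76  65  66  70  77  81 106 101  94  90  80  74] 0
```

```bash
python3 -m pendant '[{"travel":[0.02,0,-0.06],"rot":[0,-0.05,0],"fingers":-1},{"travel":[0.06,0,-0.16],"rot":[0,-0.15,0],"fingers":-1},{"travel":[0.06,0,-0.16],"rot":[0,-0.27,0],"fingers":-1},{"travel":[0.06,0,-0.16],"rot":[0,-0.4,0],"fingers":-1},{"travel":[0.06,0,-0.16],"rot":[0,-0.52,0],"fingers":-1},{"travel":[0.06,0,-0.16],"rot":[0,-0.58,0],"fingers":-1},{"travel":[0.06,0,-0.16],"rot":[0,-0.58,0],"fingers":-1}]'
python3 - <<'E'
from g import *
np.set_printoptions(precision=3,suppress=True)
p=Gs+[0,-.002,.06]; p[2]=.28; s=env.get_state();print(s['tcp_pos'],s['joint_pos'],s['wrist_force']); print(rows(p,Rs))
E
```

```text
clock: 17.9
tcp_pos: [0.4394, 0.0089, 0.3112]
orientation: [0.046, -0.068, 0.997, 0.002]
wrist_force: [-0.7, -0.5, -1.5]
finger_gap: 0.0121
grip_force: 117.6
[0.439 0.009 0.311] [-0.18  -0.038 -0.221  1.298  0.027 -0.315] [-0.711 -0.526 -1.538]
(array([-0.817, -2.482,  0.342]), array([-0.001, -0.245,  0.005]))
```

```bash
python3 -m pendant '[{"travel":[-0.05,-0.15,0],"rot":[0,0,0],"fingers":-1},{"travel":[-0.13,-0.4,0.03],"rot":[0,0,0],"fingers":-1},{"travel":[-0.21,-0.64,0.06],"rot":[0,0,0],"fingers":-1},{"travel":[-0.27,-0.83,0.11],"rot":[0,0,0],"fingers":-1}]'
python3 -m pendant '[{"travel":[-0.1,-0.3,0],"rot":[0,0,0],"fingers":-1},{"travel":[-0.2,-0.6,0.06],"rot":[0,0,0],"fingers":-1},{"travel":[-0.27,-0.83,0.11],"rot":[0,0,0],"fingers":-1}]'
python3 -m pendant '[{"travel":[-0.1,-0.3,0.04],"rot":[0,-0.06,0],"fingers":-1},{"travel":[-0.2,-0.6,0.09],"rot":[0,-0.14,0],"fingers":-1},{"travel":[-0.27,-0.82,0.12],"rot":[0,-0.2,0],"fingers":-1},{"travel":[-0.27,-0.82,0.12],"rot":[0,-0.24,0],"fingers":-1},{"travel":[-0.27,-0.82,0.12],"rot":[0,-0.24,0],"fingers":-1},{"travel":[-0.27,-0.82,0.12],"rot":[0,-0.24,0],"fingers":-1}]'
python3 - <<'E'
from g import *
np.set_printoptions(precision=3,suppress=True)
p=Gs+[0,-.002,0]; s=env.get_state();print(s['tcp_pos'],s['joint_pos'],s['wrist_force']); 
for h in (.12,.02,.002): print(rows(p+[0,0,h],Rs))
for n in("top","scene"):
    a,P=look(n); np.save("A"+n,a); np.save("P"+n,P)
    r=np.hypot(P[...,0]-M[0],P[...,1]-M[1]); m=(r<.056)&(P[...,2]>.06)&(P[...,2]<.2)
    g=a.mean(-1); dk=m&(g<45); print(n,m.sum(),dk.sum(),P[dk][:,2].max() if dk.any() else 0)
    for o in env.outline_of(n,"bung0_c")[:7]:
        q=P[o['mask']]; print(round(o['conf'],2),o['xy'],o['mask'].sum(),np.nanmedian(q,axis=0))
f,cx,cy,T=cam("top")
v,u=np.argwhere((np.hypot(*(np.load("Ptop.npy")[...,:2]-M[:2]).transpose(2,0,1))<.06)).mean(0).astype(int)
a=np.load("Atop.npy").mean(-1).astype(int); print(v,u); print(a[v-18:v+19:2,u-18:u+19:2]); print((np.load("Ptop.npy")[v-18:v+19:2,u-18:u+19:2,2]*1000).round())
E
```

```text
clock: 18.3
tcp_pos: [0.4892, -0.0869, 0.2996]
orientation: [0.044, -0.068, 0.997, 0.002]
wrist_force: [0.1, -1.2, -2.4]
finger_gap: 0.0122
grip_force: 117.7
clock: 18.6
tcp_pos: [0.5359, -0.1816, 0.2886]
orientation: [0.043, -0.068, 0.997, 0.003]
wrist_force: [0.4, 0.2, -1.4]
finger_gap: 0.0123
grip_force: 117.7
clock: 19.2
tcp_pos: [0.5811, -0.2723, 0.2775]
orientation: [0.168, -0.067, 0.984, 0.012]
wrist_force: [1.0, -0.2, -3.1]
finger_gap: 0.0117
grip_force: 117.7
[ 0.581 -0.272  0.277] [-0.67   0.23  -0.048  1.055  0.241 -0.776] [ 1.006 -0.203 -3.11 ]
(array([ 0.322, -0.002,  0.889]), array([ 0.002, -0.011,  0.004]))
(array([ 0.598, -0.002,  1.675]), array([ 0.002, -0.011,  0.004]))
(array([ 0.647, -0.002,  1.817]), array([ 0.002, -0.011,  0.004]))
top 2153 0 0
0.17 [146.9, 195.2] 1578 [0.575 0.242 0.077]
scene 1492 47 0.14554739362523506
217 245
[[ 73  73  72  73  73  72  72  74  75  75  78  83  90  93  96  95  97  98
   98]
 [ 72  72  73  72  72  73  73  72  74  80  89  89  91  94  95  97  99 101
  101]
 [ 74  74  73  73  73  73  73  80  81  83  85  90  92  94  96  98  99 100

[... 2504 characters left out ...]
 [134. 128. 122. 116. 112. 105.  17.  17.  13.  32.  20.  50.  50.  48.
  106. 111. 120. 125. 131.]
 [137. 130. 122. 118. 112. 108.  20.  43.  nan  50.  50.  48.  49. 105.
  107. 114. 119. 123. 130.]
 [135. 130. 126. 123. 116. 116. 105. 106.  48.  49.  49.  45. 108. 111.
  113. 116. 122. 129. 134.]
 [139. 135. 128. 125. 122. 118. 113. 112. 107. 107. 110. 108. 111. 114.
  117. 120. 126. 129. 135.]
 [143. 135. 131. 131. 122. 120. 118. 114. 116. 112. 113. 114. 116. 119.
  123. 130. 130. 136. 138.]
 [145. 141. 136. 132. 130. 126. 124. 124. 122. 119. 117. 122. 124. 125.
  129. 130. 135. 140. 145.]
 [147. 143. 142. 137. 137. 130. 127. 127. 124. 126. 126. 124. 127. 130.
  135. 137. 141. 145. 146.]]
```

```bash
python3 -m pendant '[{"travel":[0.05,0,0.15],"rot":[0,0,0],"fingers":-1},{"travel":[0.15,0,0.42],"rot":[0,-0.01,0],"fingers":-1},{"travel":[0.25,0,0.7],"rot":[0,-0.01,0],"fingers":-1},{"travel":[0.32,0,0.89],"rot":[0,-0.01,0],"fingers":-1},{"travel":[0.32,0,0.89],"rot":[0,-0.01,0],"fingers":-1}]'
python3 - <<'E'
from g import *
np.set_printoptions(precision=3,suppress=True)
p=Gs+[0,-.002,0]; s=env.get_state();print(s['tcp_pos'],s['wrist_force']); 
for h in (.02,.003): print(rows(p+[0,0,h],Rs))
A,P=look("scene"); top=look("top")
np.save("A2",A)
L=(P-Os)@d(hs); W=(P-Os)@d(hs+90); q=(abs(W)<.027)&(L>-.03)&(L<.07)&(P[...,2]>.08)
print("dark in scoop",(q&(A.mean(-1)<40)).sum(),q.sum())
z=P[...,2]
for l in np.arange(-.03,.09,.02):
    m=(abs(L-l)<.006)&(abs(W)<.024)&(z>.1); print(l.round(2),m.sum(),np.percentile(z[m],[0,20,50,100]).round(3) if m.any() else 0)
E
```

```text
clock: 19.9
tcp_pos: [0.5787, -0.2702, 0.1602]
orientation: [0.171, -0.067, 0.983, 0.014]
wrist_force: [0.8, 0.3, -1.8]
finger_gap: 0.0124
grip_force: 117.7
[ 0.579 -0.27   0.16 ] [ 0.818  0.327 -1.754]
(array([ 0.262, -0.026,  0.757]), array([ 0.006, -0.004,  0.004]))
(array([ 0.31 , -0.026,  0.89 ]), array([ 0.006, -0.004,  0.004]))
dark in scoop 0 712
-0.03 106 [0.117 0.119 0.136 0.171]
-0.01 38 [0.117 0.118 0.118 0.12 ]
0.01 43 [0.117 0.118 0.118 0.14 ]
0.03 43 [0.116 0.117 0.118 0.12 ]
0.05 35 [0.12  0.121 0.123 0.125]
0.07 58 [0.127 0.129 0.13  0.155]
```

```bash
python3 -m pendant '[{"travel":[0.04,-0.005,0.12],"rot":[0,0,0],"fingers":-1},{"travel":[0.12,-0.01,0.36],"rot":[0,0,0],"fingers":-1},{"travel":[0.2,-0.02,0.58],"rot":[0,0,0],"fingers":-1},{"travel":[0.26,-0.02,0.75],"rot":[0,0,0],"fingers":-1},{"travel":[0.285,-0.02,0.82],"rot":[0,0,0],"fingers":-1},{"travel":[0.3,-0.02,0.86],"rot":[0,0,0],"fingers":-1},{"travel":[0.31,-0.02,0.89],"rot":[0,0,0],"fingers":-1},{"travel":[0.31,-0.02,0.89],"rot":[0,0,0],"fingers":-1}]'
```

```text
clock: 20.8
tcp_pos: [0.5839, -0.2754, 0.0527]
orientation: [0.175, -0.067, 0.982, 0.011]
wrist_force: [-0.7, -1.2, -1.9]
finger_gap: 0.0121
grip_force: 117.8
```

```bash
python3 -m pendant '[{"travel":[0.01,0,0.025],"rot":[0,0,0],"fingers":-1},{"travel":[0.018,0,0.05],"rot":[0,0,0],"fingers":-1},{"travel":[0.018,0,0.05],"rot":[0,0,0],"fingers":-1}]'
python3 - <<'E'
from h import *
s=env.get_state();print(s['tcp_pos'],s['wrist_force'],s['ft_torque'])
E
```

```text
clock: 21.1
tcp_pos: [0.5829, -0.2748, 0.045]
orientation: [0.174, -0.067, 0.982, 0.011]
wrist_force: [-0.2, -0.4, -2.2]
finger_gap: 0.012
grip_force: 117.8
[ 0.58293297 -0.27479117  0.04498819] [-0.23603574 -0.39879568 -2.239871  ] [-0.10278514  0.50851296 -0.01245998]
```

Nearly down; another 1.5 mm, then release gently.

```bash
python3 -m pendant '[{"travel":[0.005,0,0.012],"rot":[0,0,0],"fingers":-1},{"travel":[0.005,0,0.012],"rot":[0,0,0],"fingers":-1}]'
python3 -m pendant '[{"travel":[0,0,0],"rot":[0,0,0],"fingers":-0.2},{"travel":[0,0,0],"rot":[0,0,0],"fingers":-0.2},{"travel":[0,0,0],"rot":[0,0,0],"fingers":-0.2},{"travel":[0,0,0],"rot":[0,0,0],"fingers":-0.2},{"travel":[0,0,-0.2],"rot":[0,0,0],"fingers":-0.2},{"travel":[0,0,-0.5],"rot":[0,0,0],"fingers":-0.2},{"travel":[0,0,-0.9],"rot":[0,0,0],"fingers":-0.2},{"travel":[0,0,-0.9],"rot":[0,0,0],"fingers":-0.2}]'
python3 - <<'E'
from g import *
np.set_printoptions(precision=3,suppress=True)
for n in("scene","top"):
    A,P=look(n); z=P[...,2]
    L=(P-Os)@d(hs); W=(P-Os)@d(hs+90); m=(abs(W)<.05)&(L>-.14)&(L<.1)&(z>.03)
    print(n,cv2.minAreaRect((P[m][:,:2]*1000).astype(np.float32)), "handle top",np.median(z[(abs(W)<.01)&(L<-.08)&(L>-.12)&(z>.03)]),np.median(z[(abs(W)<.02)&(L>0)&(L<.03)]))
    q=P-F; X=q@c; Y=q@d(98.5); m=(abs(Y)<.062)&(X>-.06)&(X<-.012)&(z>.01)&(z<.118); print("plate",m.sum(), np.polyfit(z[m],X[m],1) if m.any() else 0)
    r=np.hypot(P[...,0]-M[0],P[...,1]-M[1]); k=(r<.024)
    if n=="top":
        dk=(A.mean(-1)<60)&(r<.03); print(dk.sum(), np.histogram(z[dk],[0,.03,.045,.06,.085,.11,.2]))
        # stray dark compact blobs
        g=((A.mean(-1)<55)&(P[...,0]>.3)).astype(np.uint8); _,_,st,ce=cv2.connectedComponentsWithStats(g)
        for s_,c_ in zip(st[1:],ce[1:]):
            if 15<s_[4]<400:
                u,v=c_.astype(int); print(c_.round(),s_[4],P[v,u])
        np.save("At",A);np.save("Pt",P)
E
```

```text
clock: 21.3
tcp_pos: [0.5833, -0.275, 0.0442]
orientation: [0.175, -0.067, 0.982, 0.011]
wrist_force: [-2.4, 1.1, 2.3]
finger_gap: 0.0126
grip_force: 118.4
clock: 22.1
tcp_pos: [0.5481, -0.2825, 0.1519]
orientation: [0.178, -0.067, 0.982, 0.008]
wrist_force: [1.4, -1.0, 1.2]
finger_gap: 0.0346
grip_force: 0.0
scene ((615.587646484375, -265.4367370605469), (220.02084350585938, 99.74674987792969), 7.908945083618164) handle top 0.24424033431848485 0.003092322348793919
plate 0 0
top ((614.8795166015625, -265.608154296875), (218.1590118408203, 99.42182922363281), 7.607756614685059) handle top 0.28828375063767075 0.0035693612439737787
plate 1077 [ 0.238 -0.042]
131 (array([ 6, 45, 80,  0,  0,  0]), array([0.   , 0.03 , 0.045, 0.06 , 0.085, 0.11 , 0.2  ]))
[381.  67.] 294 [ 0.874 -0.277  0.083]
[380.  55.] 107 [ 0.905 -0.274  0.077]
[200.  65.] 42 [0.899 0.141 0.016]
[360.  56.] 59 [ 0.898 -0.23   0.083]
[348.  64.] 43 [ 0.878 -0.2    0.084]
[379.  86.] 66 [ 0.855 -0.289  0.017]
[342.  91.] 19 [ 0.842 -0.201  0.014]
[122. 104.] 22 [0.794 0.321 0.036]
[  4. 150.] 391 [0.68  0.591 0.03 ]
[146. 201.] 161 [0.557 0.24  0.085]
[248. 219.] 114 [0.527 0.017 0.056]
[453. 237.] 165 [ 0.463 -0.234  0.552]
[371. 375.] 22 [ 0.326 -0.105  0.672]
```

```bash
python3 - <<'E'
from g import *
np.set_printoptions(precision=3,suppress=True)
for n,a0,a1,P,P0 in(("top",np.load("topA.npy"),np.load("At.npy"),np.load("Pt.npy"),np.load("topP.npy")),("scene",np.load("sceneA.npy"),*look("scene"),np.load("sceneP.npy"))):
    dz=P[...,2]-P0[...,2]; g=((a1.mean(-1)<50)&(a0.mean(-1)>58)).astype(np.uint8)
    _,_,st,ce=cv2.connectedComponentsWithStats(g)
    print(n,[(c_.round().tolist(),int(s_[4]),P[int(c_[1]),int(c_[0])].round(3).tolist()) for s_,c_ in zip(st[1:],ce[1:]) if s_[4]>8])
    h=((dz>.008)&(dz<.03)&(P[...,2]<.035)&(P[...,2]>.01)).astype(np.uint8); h=cv2.morphologyEx(h,cv2.MORPH_OPEN,np.ones((3,3),np.uint8))
    _,_,st,ce=cv2.connectedComponentsWithStats(h); print(" new heights",[(c_.round().tolist(),int(s_[4]),P[int(c_[1]),int(c_[0])].round(3).tolist()) for s_,c_ in zip(st[1:],ce[1:]) if s_[4]>8])
# jar views in scene
f,cx,cy,T=cam("scene"); 
s=env.get_state(); print(s['tcp_pos'])
R0=frame([0,0,-1],d(hs+90)); print(rows([.521-.08,.02,.35],R0), rows([.521+.04,.02,.4],Rs))
for t in("dropper","pen","reagent","tape","cassette"):
    o=env.outline_of("scene",t)[:1]; print(t,[np.nanmedian(look("scene")[1][x['mask']],axis=0) for x in o])
E
```

```text
top [([147.0, 202.0], 116, [0.557, 0.24, 0.085]), ([402.0, 202.0], 9, [0.555, -0.294, 0.158]), ([436.0, 207.0], 11, [0.54, -0.336, 0.226]), ([402.0, 215.0], 10, [0.517, -0.253, 0.291]), ([250.0, 222.0], 44, [0.519, 0.015, 0.046]), ([397.0, 225.0], 28, [0.499, -0.247, 0.275]), ([451.0, 238.0], 15, [0.461, -0.231, 0.549])]
 new heights [([171.0, 201.0], 37, [0.568, 0.196, 0.025]), ([158.0, 202.0], 56, [0.563, 0.228, 0.022]), ([132.0, 206.0], 62, [0.554, 0.285, 0.026])]
scene [([304.0, 6.0], 22, [0.196, 0.052, 0.415]), ([305.0, 16.0], 50, [0.188, 0.056, 0.388]), ([310.0, 47.0], 701, [0.184, 0.078, 0.31]), ([263.0, 40.0], 18, [-0.015, -0.102, 0.251]), ([149.0, 43.0], 17, [0.455, -0.251, 0.376]), ([322.0, 59.0], 30, [0.212, 0.116, 0.292]), ([346.0, 76.0], 640, [0.175, 0.184, 0.238]), ([288.0, 64.0], 20, [0.081, 0.001, 0.219]), ([132.0, 73.0], 424, [0.517, -0.269, 0.33]), ([321.0, 76.0], 32, [0.198, 0.119, 0.242]), ([318.0, 85.0], 181, [0.182, 0.113, 0.208]), ([134.0, 116.0], 2160, [0.53, -0.277, 0.233]), ([275.0, 113.0], 21, [0.079, -0.028, 0.041]), ([91.0, 128.0], 11, [0.292, -0.63, -0.002]), ([258.0, 179.0], 33, [0.573, 0.037, 0.148])]
 new heights []
[ 0.546 -0.28   0.145]
(array([-0.091,  2.592, -1.789]), array([-0.001,  0.335,  0.005])) (array([-1.164,  2.456, -1.839]), array([0.   , 0.002, 0.005]))
dropper [array([0.375, 0.101, 0.035])]
pen [array([ 0.425, -0.087,  0.008])]
reagent []
tape [array([ 0.78 , -0.122,  0.023])]
cassette [array([0.732, 0.008, 0.005])]
```

```bash
python3 -c "
from workcell import env
print(env.hand_in())"
```

```text
the job is handed in; nothing more can be done
None
```

I handed the job in at about 23 s of the 64 s. The cover leans on the carton's robot-side face, released, at about 72°, and the empty scoop stands upright on the table. All six stoppers should be in the jar: none showed in the scoop, in the funnel or on the table, though I could not count all six through the stem, and the hand-in returned no verdict.

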